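# Engage the splined pre-charge key and hold it down

## Robot

A 6-joint arm with a two-finger parallel gripper is mounted at the origin on the work surface. World frame = base frame: x ahead of the robot, y to its left, z up, the work surface at z = 0. Lengths are in m, angles in rad, forces in N, time in s.
With the tool pointing down it reaches from about 0.375 to 0.975 m from the base axis. Payload 3.8 kg.
Tool frame: the origin (TCP) lies midway between the tips of the shut fingers; the grasp point (between the pads) lies 19 mm behind it; z points along the fingers, y is the line along which they close (so a half turn about z gives the same grasp; the last joint's range is limited). The gripper opens to 88 mm and grips with 3 to 60 N. Pads are 18 mm wide; open, the fingers measure 123 mm over their backs; the gripper's body (75 mm by 187 mm) begins 45 mm behind the grasp point.
Start: joints at [1.306, 0.264, 1.604, -0, 1.274, -0.037], TCP at [0.152, 0.658, 0.239] pointing down, gripper open.
Joint ranges: [-2.63, 2.63], [-0.94, 2.18], [0.31, 2.57], [-1.31, 4.45], [0, 2.66], [-2.55, 2.55]. Speed limits (rad/s): [2.57, 2.57, 3.14, 3.14, 3.14, 3.14].

## Interface

Orientations are given as a rotation vector (axis times angle).
In Python, from cell import manip, inverse_kinematics, cams, order gives the robot as it stands. Calls block until the motion is done:
- manip.move_pose(position, orientation): joint-space move of the TCP to a pose.
- manip.move_linear(position, rate=0.15, rot=None): straight line of the TCP; rot=None keeps the orientation; rate is the mean speed in m/s.
- manip.set_joints(angles): joint-space move.
- manip.set_gripper(opening, force=None): finger opening in m; force is the grip in N (None keeps the last); returns when the fingers have stopped.
- manip.dwell(seconds).
- inverse_kinematics(position, orientation): joint angles nearest the present ones, or None.
- manip.state(): the state.
- cams.capture(name): name is "scene" or "top" or "wrist"; returns a dict with "image" (480x640x3 uint8, blue, green, red), "z_map" (480x640 float32, m along the optical axis (not along the pixel's ray), 0 where there is no reading), "intrinsics" (3x3 intrinsics, pixels), "position" and "orientation" of the camera in the world; the wrist camera has in their place "T_tool_cam" (4x4, takes a point from camera to tool coordinates, whose origin is the TCP and whose axes are the flange's). Camera axes: x right, y down, z forward; pixel columns grow to the right and rows downward; lengths in m; the calibration is good to about 2 mm. A picture is of the moment at which its call begins: read the wrist's pose just before it.
A pose or a line that the arm cannot do raises manip.IKError and nothing moves.
- order.close_job(): hands the job in; it is judged then, once.
The state is a dict: "clock": time; "joint_pos": joint angles; "joint_velocities": joint speeds; "tau": joint torques, N m; "tool_pos": TCP position; "tcp_rot": TCP orientation; "contact_force": force on the tool from outside, world axes, zero at the start; "moment": the same for the moment, N m; "gripper_width": finger opening in m; "grasp_force": force on a finger pad.
Only numpy, scipy, OpenCV 4.12 (cv2) and the standard library are available. Lean on these libraries where they do the work, as an engineer would, in place of code of your own. Each camera call takes 0.05 s, during which the arm holds its last target. There are 200 camera calls.

## Task

Pick up the pry tool and lever open the clear hinged cover of the key-switch housing with its blade (do not touch the cover with the gripper), until the cover stands up open by itself, then lay the tool back down on the bench. Take the splined key out of its stand, turn it until its four splines mesh with the cross-shaped socket, push it fully home against the spring until its collar meets the socket, and finish while still holding it pressed down there. Leave everything else on the bench where it is.

Things in the scene. Friction and masses are not known exactly. Their poses are not given: they have to be found in the camera images.
- pry_grip (a point): Pry tool, loose, 80 g, flat on the bench: black box-shaped handle 92 long x 24 wide x 26 mm high, thin flat steel blade from its front end at mid height. Point at mid width and height (13 mm above the bench), 10 mm forward of the handle's middle (handle from 56 mm behind to 36 mm ahead). x along the tool to the blade tip, z up. Grip here across y, 24 mm.
- pry_tip (a point): Middle of the end edge of the pry tool's blade, 106 mm ahead of pry_grip along x, same height. Blade 16 mm wide, 3 mm thick (1.5 mm above and below this point), 60 mm of it free ahead of the handle. Axes as pry_grip.
- cover_hinge (a point): Middle of the cover's hinge line, on the far top rim of the key-switch housing, 60 mm above the bench. Housing: grey plastic open-topped case fixed to the bench, 80 (x) x 100 (y) x 60 mm high, middle 42 mm from here along -x. Axes are the housing's and do not turn with the cover: x from the free lip to the hinge, y the hinge line, z up.
- cover_lip (a point): Middle of the lower front edge of the cover's lip, moving with it. Cover: clear plastic plate with black border, 92 x 104 x 4 mm, 40 g; shut, its underside lies on the rim 60 mm above the bench. The lip is 94 mm from the hinge line and overhangs the housing's front wall by 12 mm over its whole width: put the blade under it from the front and lift.
- cover (a joint): Opening angle of the cover, rad: 0 flat shut, grows as the lip is lifted, stop at 1.9 (leaning back past upright). The hinge has friction (0.03 N m): the cover stays at any angle where it is left.
- key_grip (a point): Splined key, loose, 90 g, upright in its stand. Point: middle of its flat black handle, 44 mm along x, 12 mm thick along y, 44 mm high (22 mm below to 22 above). Grip here or slightly higher, across y. Under the handle a round steel collar, 38 mm across, 5 mm thick (22 to 27 mm below this point), then the stem. z up along the stem; the four splines point along +-x and +-y.
- key_tip (a point): Centre of the lower end of the key's stem, 51 mm below key_grip, axes the same. Stem: cross of four splines, 26 mm across, each 6 mm thick, 24 mm long below the collar; the last 4 mm slimmer (22 mm across, 4 mm thick). It stands in a fixed black tube 34 mm high, 52 mm across, bore 31 mm; the collar rests on its top: lift 26 mm or more to free it.
- socket (a point): Centre of the mouth of the socket in the housing, 56 mm above the bench (4 mm below the case rim), on top of a square steel block 44 x 44 mm with a bright face. The slot is a dark cross 29 mm across, arms 8.5 mm wide along this point's +-x and +-y; z up. Turned at random against the housing; any of the key's four quarter turns fits.
- plunger (a joint): Travel of the dark steel spring plunger in the socket, m: 0 up, its top 16 mm below the mouth; 0.008 when the key's collar meets the block; stop 0.010. The spring pushes up with 1.4 N plus 0.7 N per mm, about 7 N with the key home, and lifts the key again when not held.
Not all that is in view belongs to the job. What is meant by the part that bears cover_hinge is not yellow, and is the larger of those in its own colour. There is more than one size of the part that bears key_grip; the job needs the larger.

How it is judged:
By the outcome, as a careful person would: the job done as asked, in the order asked, and still so for the second after the job is handed in, while the arm keeps its last pose, push and grip.
It also fails if it takes over 72 s, if anything falls off the work surface, if the arm or the gripper's body presses on something with over 40 N, if the wrist force passes 120 N, or if a joint passes its speed limit or range.

## Working session

There is one attempt and no reset: what is moved stays moved. The work goes in short steps, each a Python script; the robot and the scene stay as the last script left them, time stands still between calls to the robot, and variables do not carry over. Pictures are saved under pics/ and viewed, at most 10 in all, crops included, and the job is handed in when it is done.

```bash
ls; mkdir -p pics; cat > h.py <<'E'
import numpy as np, cv2
from cell import manip, inverse_kinematics, cams, order
from scipy.spatial.transform import Rotation as R
def cap(n):
    s=manip.state(); c=cams.capture(n)
    if n=="wrist":
        T=np.eye(4);T[:3,:3]=R.from_rotvec(s["tcp_rot"]).as_matrix();T[:3,3]=s["tool_pos"];T=T@np.array(c["T_tool_cam"])
    else:
        T=np.eye(4);o=np.array(c["orientation"]);T[:3,:3]=o if o.shape==(3,3) else R.from_rotvec(o).as_matrix();T[:3,3]=c["position"]
    c["T"]=T;return c
def cloud(c):
    K=np.array(c["intrinsics"]);z=c["z_map"];v,u=np.mgrid[:480,:640]
    P=np.stack([(u-K[0,2])/K[0,0]*z,(v-K[1,2])/K[1,1]*z,z],-1)
    W=P@c["T"][:3,:3].T+c["T"][:3,3];W[z==0]=np.nan;return W
def onplane(c,u,v,h):
    K=np.array(c["intrinsics"]);d=c["T"][:3,:3]@np.array([(u-K[0,2])/K[0,0],(v-K[1,2])/K[1,1],1]);p=c["T"][:3,3]
    return p+d*(h-p[2])/d[2]
def down(yaw): # tool z down, tool y (closing line) at world angle yaw
    y=np.array([np.cos(yaw),np.sin(yaw),0]);z=np.array([0,0,-1.]);x=np.cross(y,z)
    return R.from_matrix(np.stack([x,y,z],1)).as_rotvec()
E
python3 - <<'E'
from h import *
import pickle
for n in("top","scene"):
    c=cap(n);cv2.imwrite(f"pics/{n}1.png",c["image"]);pickle.dump(c,open(n+".pkl","wb"));print(n,c["position"],c["orientation"],c["intrinsics"])
print(manip.state()); print(cams.capture("wrist")["T_tool_cam"])
E
```

```text
pics
top [0.36500733 0.04340855 0.9888377 ] [-2.16902478  2.13671814 -0.15413385] [[489.71749939   0.         313.96977635]
 [  0.         489.71749939 237.18472883]
 [  0.           0.           1.        ]]
scene [0.86232906 0.5417194  0.89733641] [-0.85527153 -2.67011569  0.89458403] [[526.6835119    0.         323.49317558]
 [  0.         526.6835119  233.48742376]
 [  0.           0.           1.        ]]
{'clock': 0.1, 'joint_pos': array([ 1.30608151e+00,  2.64649675e-01,  1.60521231e+00, -8.56792022e-06,
        1.27366857e+00, -3.68770303e-02]), 'joint_velocities': array([ 0.00126657, -0.00127826, -0.00245741, -0.00049684, -0.00036261,
       -0.00122591]), 'tau': array([-3.64946372e-04, -5.03626871e+01, -3.58066857e+01,  7.29889353e-02,
        2.34702072e-02, -6.19124489e-05]), 'tool_pos': array([0.15229047, 0.65695956, 0.23754502]), 'tcp_rot': array([-3.57076912e-01, -3.12094748e+00,  3.01116399e-03]), 'contact_force': array([ 0.46171727,  1.35941021, -0.01767495]), 'moment': array([ 0.00494637,  0.01282529, -0.00798628]), 'grasp_force': 0.0, 'gripper_width': 0.0882369251049707}
[[ 1.63267259e-05 -9.48364592e-01 -3.17182282e-01  8.24431678e-02]
 [ 9.99999640e-01  2.84437759e-04 -7.98985297e-04 -3.93504983e-04]
 [ 8.47947983e-04 -3.17182155e-01  9.48364256e-01 -1.46013124e-01]
 [ 0.00000000e+00  0.00000000e+00  0.00000000e+00  1.00000000e+00]]
```

View pics/top1.png

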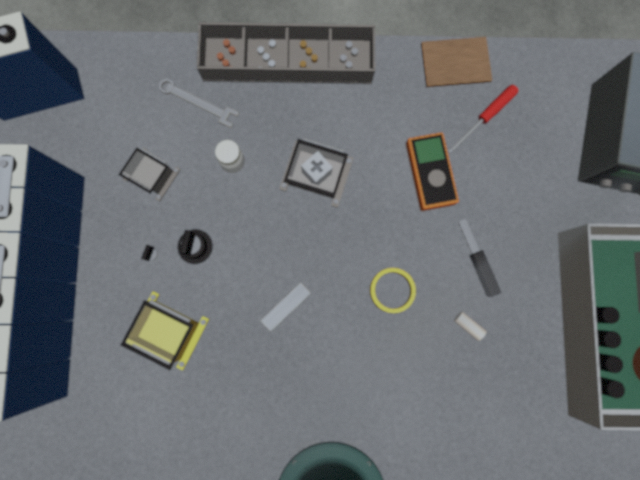

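View pics/scene1.png

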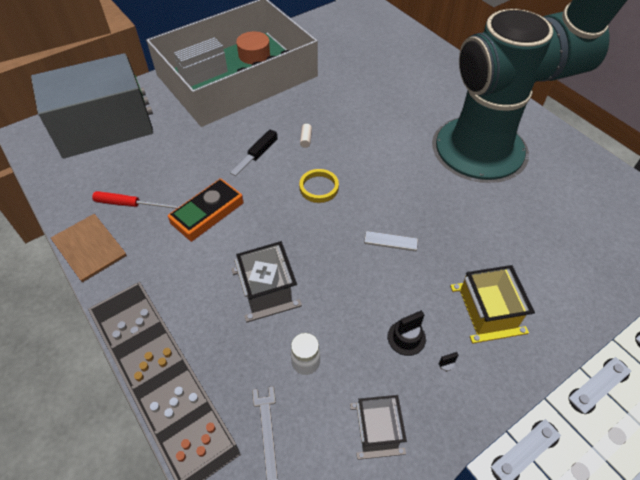

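Top view: large grey housing at about (317,168), with the cross socket inside. The pry tool's handle is at (485,272) and its blade tip at (464,221). The large key in its stand is at (193,246), the small key at (148,253). The small grey and yellow housings are decoys.

```bash
python3 - <<'E'
from h import *
import pickle
c=pickle.load(open("top.pkl","rb"));W=cloud(c)
for n,u,v,h in(("house",317,168,.06),("handle",485,272,.026),("bladetip",464,221,.0145),("key",188,243,.078),("stand",195,246,.034)):
    print(n,onplane(c,u,v,h).round(3),W[v,u].round(3))
hs=onplane(c,317,168,.06)
# wrist view: put the camera ~0.33 above the housing
yaw=0.0
for p,n in((hs,"wh"),):
    for yaw in (np.pi/2,-np.pi/2,0,np.pi):
        rv=down(yaw);x=R.from_rotvec(rv).as_matrix()[:,0]
        # camera looks with tilt; axis hits z=0.06 at:
        T=np.array(cams.capture("wrist")["T_tool_cam"]) if 'T0' not in globals() else T0; T0=T
        z=.27; Rm=R.from_rotvec(rv).as_matrix(); o=Rm@T[:3,3]; d=Rm@T[:3,2]
        off=o+d*((z+o[2]-.06)/-d[2]); tp=np.array([p[0]-off[0],p[1]-off[1],z])
        q=inverse_kinematics(tp,rv); print(yaw,tp,q)
        if q is not None and np.hypot(*tp[:2])>.38: break
manip.move_pose(tp,rv)
c=cap("wrist");pickle.dump(c,open("wh.pkl","wb"));cv2.imwrite("pics/wh.png",c["image"])
W=cloud(c)
print("house centre px depth",W[240,320])
E
```

```text
house [0.63  0.035 0.06 ] [0.629 0.035 0.063]
handle [ 0.434 -0.299  0.026] [ 0.434 -0.299  0.026]
bladetip [ 0.537 -0.264  0.014] [ 0.538 -0.264  0.013]
key [0.476 0.275 0.078] [0.477 0.276 0.073]
stand [0.476 0.272 0.034] [0.475 0.27  0.04 ]
1.5707963267948966 [0.59318821 0.03580402 0.27      ] [ 1.83728972e-02  9.41280357e-02  1.74462761e+00 -4.44089210e-16
  1.30283701e+00 -1.55242343e+00]
house centre px depth [0.63041888 0.03739949 0.0663563 ]
```

View pics/wh.png

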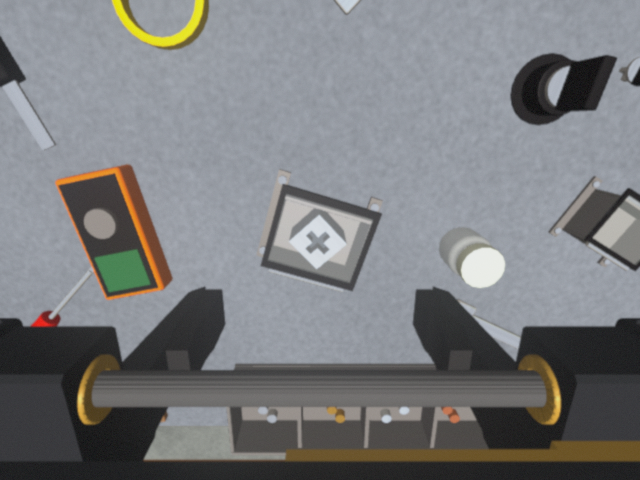

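Wrist view: the cover's black frame has corners at (283,187), (380,212), (352,290) and (262,265). The long side is the housing's y. Next I need to tell the hinge side from the lip side.

```bash
python3 - <<'E'
from h import *
a=cv2.imread("pics/wh.png")[160:310,240:400];b=cv2.imread("pics/scene1.png")[225:325,225:312]
a=cv2.resize(a,(480,450),interpolation=cv2.INTER_CUBIC);b=cv2.resize(b,(320,368),interpolation=cv2.INTER_CUBIC)
o=np.zeros((450,800,3),np.uint8);o[:,:480]=a;o[:368,480:]=b;cv2.imwrite("pics/crop.png",o)
import pickle
c=pickle.load(open("wh.pkl","rb"));W=cloud(c)
for q in((283,187),(380,212),(352,290),(262,265),(318,241)):print(q,onplane(c,*q,.064 if q[0]!=318 else .056).round(4))
m=(W[...,2]>.057)&(W[...,2]<.075)&(np.hypot(W[...,0]-.63,W[...,1]-.035)<.08)
P=W[m];print(len(P),cv2.minAreaRect(P[:,:2].astype(np.float32)),np.percentile(P[:,2],[5,50,95]))
E
```

```text
(283, 187) [5.755e-01 4.000e-04 6.400e-02]
(380, 212) [0.601  0.0985 0.064 ]
(352, 290) [0.6892 0.0727 0.064 ]
(262, 265) [ 0.6596 -0.0246  0.064 ]
(318, 241) [0.6351 0.0353 0.056 ]
8659 ((0.6335400342941284, 0.035573069006204605), (0.10428477823734283, 0.09794005006551743), 73.15265655517578) [0.06390806 0.0659342  0.06833201]
```

View pics/crop.png

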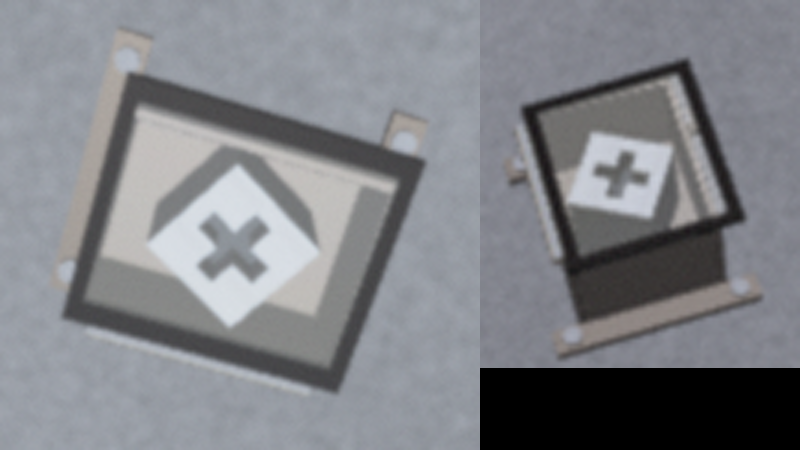

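The cover's front rim shows well inside the near edge, and the hinge bar shows beyond the far edge. So the hinge is on the far side (+x) and the lip faces the robot, with housing x at about −16.7°. Next I take a closer look at the pry tool and pick it up.

```bash
cat >> h.py <<'E'
def lookpose(p,yaw,z,h=0.03):
    rv=down(yaw);Rm=R.from_rotvec(rv).as_matrix()
    o=Rm@np.array([.08244,-.00039,-.14601]);d=Rm@np.array([-.31718,-.0008,.94836])
    off=o+d*((z+o[2]-h)/-d[2]);return np.array([p[0]-off[0],p[1]-off[1],z]),rv
E
python3 - <<'E'
from h import *
import pickle
p=np.array([.437,-.298])
tp,rv=lookpose(p+[.03,.01],np.radians(-71),.20)
print(tp);manip.move_pose(tp,rv)
c=cap("wrist");W=cloud(c);pickle.dump(c,open("wp.pkl","wb"));cv2.imwrite("pics/wp.png",c["image"])
near=np.hypot(W[...,0]-.47,W[...,1]+.285)<.14
print("bench z",np.nanmedian(W[near][:,2]))
mh=near&(W[...,2]>.02)&(W[...,2]<.035);mb=near&(W[...,2]>.009)&(W[...,2]<.02)
for m in(mh,mb):
    n,l,s,_=cv2.connectedComponentsWithStats(m.astype(np.uint8));k=1+s[1:,4].argmax();P=W[l==k]
    r=cv2.minAreaRect(P[:,:2].astype(np.float32));print(s[k],r,cv2.boxPoints(r).round(4).tolist(),np.median(P[:,2]))
print(manip.state()["joint_pos"])
E
```

```text
[ 0.48919695 -0.28105138  0.2       ]
bench z 0.2452843707597749
[ 231   69   93   41 2382] ((0.5816859602928162, -0.2131933718919754), (0.03093726374208927, 0.07355831563472748), 11.550469398498535) [[0.5591999888420105, -0.18029999732971191], [0.5738999843597412, -0.2522999942302704], [0.604200005531311, -0.24609999358654022], [0.5895000100135803, -0.17409999668598175]] 0.03336490910911705
[ 307  150   25   79 1316] ((0.5067683458328247, -0.27280375361442566), (0.07217375189065933, 0.02351195737719536), 23.927688598632812) [[0.4690000116825104, -0.2766999900341034], [0.47859999537467957, -0.29820001125335693], [0.5444999933242798, -0.2689000070095062], [0.5350000262260437, -0.24740000069141388]] 0.014610284257117218
[-5.64837902e-01  8.33503043e-02  1.88708618e+00  1.67900913e-04
  1.17089931e+00  6.73177835e-01]
```

View pics/wp.png

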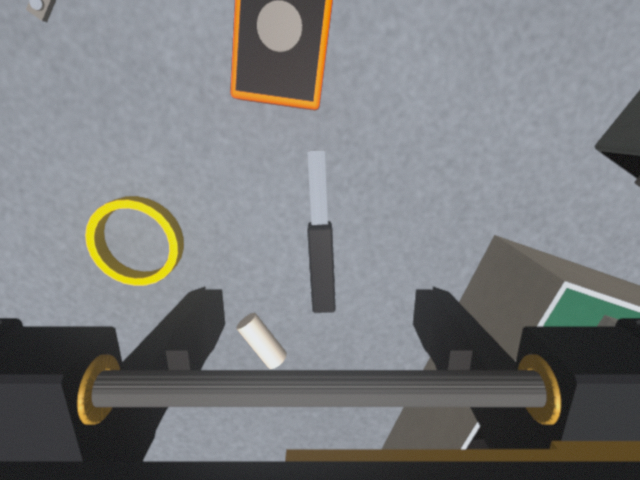

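The wrist view shows the blade tip at (317,152), the blade root at (319,223) and the handle's rear top end at (323,311). An eraser at (262,342) and the crate on the right are close, so I check clearance before the grasp.

```bash
python3 - <<'E'
from h import *
import pickle
c=pickle.load(open("wp.pkl","rb"));W=cloud(c)
tip=onplane(c,317,151.5,.0145);rt=onplane(c,319,223,.0145);fr=onplane(c,319.5,224,.026);re=onplane(c,323,311.5,.026)
print(tip,rt,fr,re,"blade",np.linalg.norm(tip-rt),"handle",np.linalg.norm(fr-re))
d=(tip-re)[:2];a=np.arctan2(d[1],d[0]);print("ang",np.degrees(a), np.linalg.norm(d))
u=np.array([np.cos(a),np.sin(a)]);v=np.array([-u[1],u[0]]);g=(tip[:2]-.106*u+re[:2]+.056*u)/2;print("grip",g,tip[:2]-.106*u,re[:2]+.056*u)
t=pickle.load(open("top.pkl","rb"));
for nm,Q in(("wrist",W),("top",cloud(t))):
    L=(Q[...,:2]-g)@u;Y=(Q[...,:2]-g)@v;Z=Q[...,2]
    for lo,hi in((.01,.05),(.05,.2)):
        m=(abs(L)<.06)&(abs(Y)>.016)&(abs(Y)<.13)&(Z>lo)&(Z<hi)
        if m.any():print(nm,lo,"right nearest",Y[m&(Y<0)].max() if (m&(Y<0)).any() else None,"left",Y[m&(Y>0)].min() if (m&(Y>0)).any() else None,"zmax",Z[m].max())
E
```

```text
[ 0.54026402 -0.2624092   0.0145    ] [ 0.47689882 -0.28625544  0.0145    ] [ 0.47928643 -0.28590469  0.026     ] [ 0.39258376 -0.3197223   0.026     ] blade 0.06770370777347025 handle 0.09306440238788811
ang 21.21068882694089 0.15841165211185823
grip [ 0.44311748 -0.30011071] [ 0.44144485 -0.30075984] [ 0.44479011 -0.29946159]
wrist 0.05 right nearest -0.04352981907675747 left 0.04484462025638692 zmax 0.19984798435574697
```

```bash
python3 - <<'E'
from h import *
g=[.4431,-.3001];rv=down(np.radians(21.2-90))
manip.set_gripper(.06,35)
manip.move_pose([*g,.08],rv)
manip.move_linear([*g,.004],rate=.1)
print(manip.state()["contact_force"])
manip.set_gripper(.0,35)
s=manip.state();print(s["gripper_width"],s["grasp_force"],s["tool_pos"],s["contact_force"])
manip.move_linear([*g,.16],rate=.15)
s=manip.state();print(s["gripper_width"],s["grasp_force"],s["contact_force"],s["clock"])
# preapproach: in front of the lip, at height, level
a=np.radians(-16.7);u=np.array([np.cos(a),np.sin(a)])
lip=np.array([.5873,.0496])
tcp=lip-u*(.106+.09)
print(tcp, inverse_kinematics([*tcp,.12],down(a-np.pi/2)))
manip.move_pose([*tcp,.12],down(a-np.pi/2))
c=cap("wrist");cv2.imwrite("pics/held.png",c["image"])
import pickle;pickle.dump(c,open("held.pkl","wb"));print(manip.state()["tool_pos"],manip.state()["clock"])
E
```

```text
[-0.66908172 -0.2876552  -0.1405258 ]
0.023674207749077067 34.99495418742299 [ 0.44315521 -0.30012965  0.00417018] [0.1332552  0.08281234 2.60986299]
0.023838087229874592 34.994926834478974 [ 0.09922622 -0.75155884 -1.31044541] 8.8167
[0.39956679 0.10592266] [ 0.19885999 -0.13364441  2.25822422  0.          1.01701284  2.0611263 ]
[0.40009347 0.10545195 0.12009449] 10.3833
```

View pics/held.png

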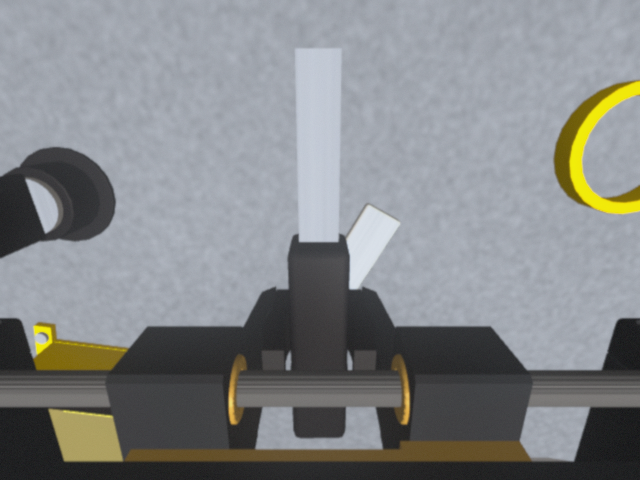

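The tool is held straight; its blade tip is at (319,48). I compute the tip's offset from the TCP, insert under the lip and lever along an arc about the hinge.

```bash
python3 - <<'E'
from h import *
import pickle
c=pickle.load(open("held.pkl","rb"));W=cloud(c);s=manip.state();p=s["tool_pos"]
a=np.radians(-16.7);u=np.array([np.cos(a),np.sin(a)]);v=np.array([-u[1],u[0]])
tip=onplane(c,319,48,p[2]+.0103);d=(tip-p)[:2]
print("tip fwd",d@u,"lat",d@v,"z tip/near root rel tcp",(W[56,319,2]-p[2]).round(4),(W[225,319,2]-p[2]).round(4))
F=float(np.clip(d@u,.100,.112)); lat=float(np.clip(d@v,-.003,.003))
lip=np.array([.5873,.0496]);H=lip+.094*u
def go(x,z,rate=.05): # tip at x along u from hinge, z height
    q=H+u*(x-F)-v*lat; manip.move_linear([*q,z-.0088],rate=rate)
go(-.13,.0535,.12); go(-.086,.0535)
s0=manip.state();print("in",s0["contact_force"],s0["tool_pos"],s0["clock"])
th=np.linspace(0.0,1.78,15)
for i,t in enumerate(th):
    r=.086-.012*min(1,t/.8)
    go(-r*np.cos(t),.0585+r*np.sin(t),.06)
    s=manip.state();
    if i%3==0:print(round(t,2),s["contact_force"].round(2),s["moment"].round(2))
    if np.linalg.norm(s["contact_force"]-s0["contact_force"])>12: print("STOP",t,s["contact_force"]);break
c=cap("wrist");cv2.imwrite("pics/pry.png",c["image"])
c=cams.capture("scene");cv2.imwrite("pics/pry_s.png",np.vstack([c["image"]])[150:400,150:470]);print(s["clock"])
E
python3 -c "
import cv2,numpy as np
a=cv2.resize(cv2.imread('pics/pry.png'),(480,360));b=cv2.resize(cv2.imread('pics/pry_s.png'),(320,250));o=np.zeros((360,800,3),np.uint8);o[:,:480]=a;o[:250,480:]=b;cv2.imwrite('pics/pry2.png',o)"
```

```text
tip fwd 0.10563378681816567 lat -0.0005264973175945972 z tip/near root rel tcp 0.0106 0.0109
in [ 0.87923204 -0.44731584  0.17062293] [0.49350106 0.07817283 0.04447838] 12.3417
0.0 [ 0.41 -0.15 -0.91] [0.03 0.2  0.02]
0.38 [ 0.24  0.05 -0.89] [-0.02  0.12 -0.01]
0.76 [ 0.65 -0.12 -1.08] [ 0.02  0.13 -0.01]
1.14 [-0.98  0.76 -0.96] [0.03 0.15 0.01]
1.53 [-0.31  0.86 -0.21] [-0.01  0.12 -0.  ]
17.0
```

View pics/pry2.png

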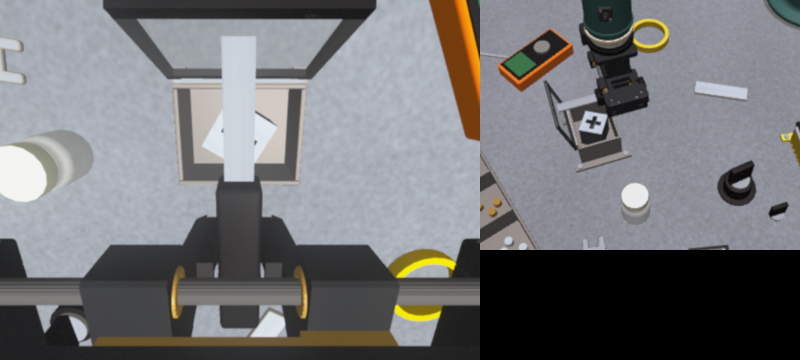

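The blade has swung the cover up past upright; behind the blade the socket is exposed. I back off, lay the tool down where it was and look at the socket.

```bash
python3 - <<'E'
from h import *
import pickle
a=np.radians(-16.7);u=np.array([np.cos(a),np.sin(a)])
p=manip.state()["tool_pos"]
manip.move_linear([*(p[:2]-u*.11),p[2]+.01],rate=.15)
g=[.4431,-.3001];rv=down(np.radians(21.2-90))
manip.move_pose([*g,.07],rv)
manip.move_linear([*g,.0047],rate=.1)
print("laid",manip.state()["contact_force"].round(2))
manip.set_gripper(.06)
manip.move_linear([*g,.08],rate=.2)
tp,rv=lookpose([.632,.036],np.pi/2,.25,.056)
manip.move_pose(tp,rv)
c=cap("wrist");W=cloud(c);pickle.dump(c,open("sock.pkl","wb"));cv2.imwrite("pics/sock.png",c["image"])
# scene and block
g=cv2.cvtColor(c["image"],cv2.COLOR_BGR2GRAY)
S=np.array([.632,.036])
near=np.hypot(W[...,0]-S[0],W[...,1]-S[1])<.04
m=(near&(g>200)).astype(np.uint8)
cs,_=cv2.findContours(m,cv2.RETR_EXTERNAL,cv2.CHAIN_APPROX_NONE);k=max(cs,key=cv2.contourArea)
P=np.array([onplane(c,x,y,.056)[:2] for x,y in k[:,0]],np.float32)
r=cv2.minAreaRect(P);print("block",r)
print("top z",np.nanmedian(W[...,2][m>0]))
hull=np.zeros_like(m);cv2.fillConvexPoly(hull,cv2.convexHull(k),1);hull=cv2.erode(hull,np.ones((5,5)))
cross=(hull>0)&(g<np.median(g[m>0])*.75);n,l,st,ce=cv2.connectedComponentsWithStats(cross.astype(np.uint8));j=1+st[1:,4].argmax()
print("cross",st[j],ce[j],onplane(c,*ce[j],.056))
yy,xx=np.where(l==j);Q=np.array([onplane(c,x,y,.056)[:2] for x,y in zip(xx,yy)]);C=Q.mean(0);d=Q-C;th=np.arctan2(d[:,1],d[:,0]);w=np.hypot(*d.T)**4
print("ang4",np.degrees(np.angle((w*np.exp(4j*th)).sum())/4),"extent",np.hypot(*d.T).max()*2)
o=cv2.resize(c["image"][140:340,220:420],(500,500),interpolation=cv2.INTER_CUBIC);cv2.imwrite("pics/sockc.png",o)
print(manip.state()["clock"])
E
```

```text
laid [ 0.9  -0.11 -0.62]
block ((0.6367544531822205, 0.03465181589126587), (0.04318201541900635, 0.04298681393265724), 42.239013671875)
top z 0.056456393379466174
cross [306 231  25  24 378] [317.74074074 242.77248677] [0.63641168 0.03452352 0.056     ]
ang4 42.51258204672737 extent 0.028967033287478784
23.3167
```

View pics/sock.png

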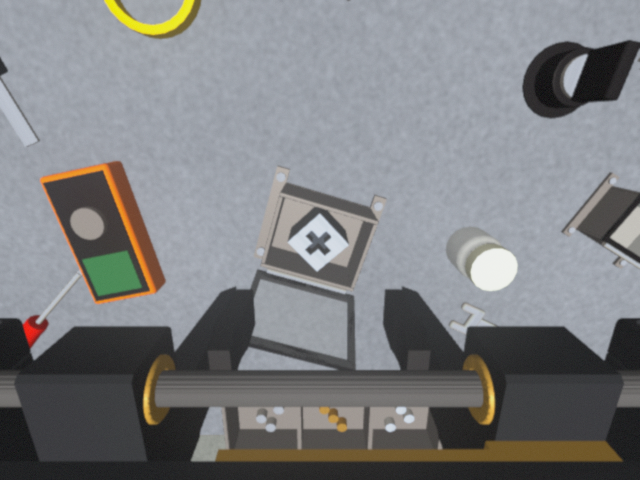

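The cover stays open. The socket is at (0.6365, 0.0346) with its cross at 42.4°; the cross shows at (318,243). The gripper body would hit the open cover if it came in vertical, so I'll hold the key with the hand tilted about the closing axis. Now a closer look at the key.

```bash
python3 - <<'E'
from h import *
import pickle
tp,rv=lookpose([.476,.273],np.radians(85),.20,.083)
print(tp);manip.move_pose(tp,rv)
c=cap("wrist");W=cloud(c);pickle.dump(c,open("key.pkl","wb"));cv2.imwrite("pics/key.png",c["image"])
n=np.hypot(W[...,0]-.476,W[...,1]-.273)<.04
for lo,hi in((.076,.09),(.030,.045)):
    m=n&(W[...,2]>lo)&(W[...,2]<hi);k,l,s,ce=cv2.connectedComponentsWithStats(m.astype(np.uint8));j=1+s[1:,4].argmax();P=W[l==j]
    r=cv2.minAreaRect(P[:,:2].astype(np.float32));print(s[j],np.round(ce[j]),r,np.median(P[:,2]))
cv2.imwrite("pics/keyc.png",cv2.resize(c["image"][150:330,220:420],(600,540),interpolation=cv2.INTER_CUBIC))
print(manip.state()["clock"])
E
```

```text
[0.47055038 0.27409098 0.2       ]
[318 212  20  56 826] [327. 240.] ((0.4811048209667206, 0.27908051013946533), (0.01205483078956604, 0.04425229877233505), 79.41521453857422) 0.08280971628629974
[ 299  196   56   53 1627] [325. 221.] ((0.48016440868377686, 0.2793406844139099), (0.05080905556678772, 0.049240436404943466), 85.50666046142578) 0.034837031322290046
24.4333
```

View pics/keyc.png

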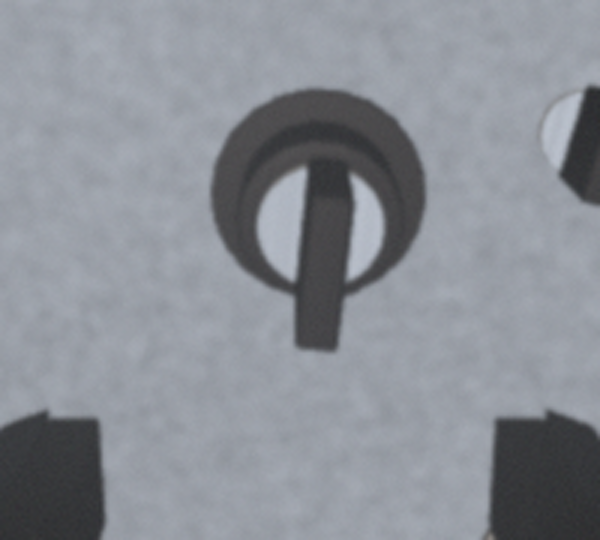

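The handle measures 12.05 × 44.25 mm, centred at (0.4811, 0.2791) and agreeing with the stand centre; the closing line is at 79.4°. I grasp with a 28° hand tilt and lift.

```bash
cat >> h.py <<'E'
TAU=np.radians(28)
def tilted(psi,G):
    y=np.array([np.cos(psi),np.sin(psi),0]);x0=np.array([-y[1],y[0],0])
    z=-np.cos(TAU)*np.array([0,0,1.])-np.sin(TAU)*x0;x=np.cross(y,z)
    return np.asarray(G)+.019*z,R.from_matrix(np.stack([x,y,z],1)).as_rotvec()
KG=.006  # grasp point above key_grip
S=np.array([.6365,.0346]);PS=np.radians(42.4)
E
python3 - <<'E'
from h import *
K=[.4811,.2791];ps=np.radians(79.4)
for G,p in((.2,ps),):
    print(inverse_kinematics(*tilted(ps,[*K,.067])), inverse_kinematics(*tilted(PS,[*S,.09])))
manip.set_gripper(.045,50)
t,rv=tilted(ps,[*K,.12]);manip.move_pose(t,rv)
t,_=tilted(ps,[*K,.067]);manip.move_linear(t,rate=.1)
b=manip.state()["contact_force"];print("pre",b)
manip.set_gripper(0,50)
s=manip.state();print(s["gripper_width"],s["grasp_force"],s["contact_force"])
t,_=tilted(ps,[*K,.20]);manip.move_linear(t,rate=.15)
s=manip.state();print(s["gripper_width"],s["contact_force"])
t,rv=tilted(PS,[*S,.20]);manip.move_pose(t,rv)
manip.dwell(.2)
t,_=tilted(PS,[*S,.056+.051+KG+.008]);manip.move_linear(t,rate=.1)
c=cap("wrist");cv2.imwrite("pics/ins.png",c["image"])
d=cams.capture("scene")["image"];cv2.imwrite("pics/ins.png",np.hstack([cv2.resize(c["image"],(480,360)),cv2.resize(d[180:360,180:340],(320,360))]))
s=manip.state();print(s["contact_force"],s["moment"],s["clock"],s["tool_pos"]-t)
E
```

```text
[ 0.68974564  0.11939793  2.25737495 -0.74048561  0.5633308  -0.09992024] [ 0.22154164  0.25365473  2.03561858 -0.67298629  0.71310844 -0.0311413 ]
pre [-0.68307094  0.17700975 -0.57369889]
0.01179780288425218 50.001029425411616 [-2.17260046  0.59601503  1.78421904]
0.01165046785164004 [-0.82607942  0.48217799 -1.32491336]
[ 0.39759409  0.68925718 -1.10107006] [ 0.10489662  0.25894222 -0.01994872] 30.2833 [0.00087962 0.00017452 0.00117168]
```

View pics/ins.png

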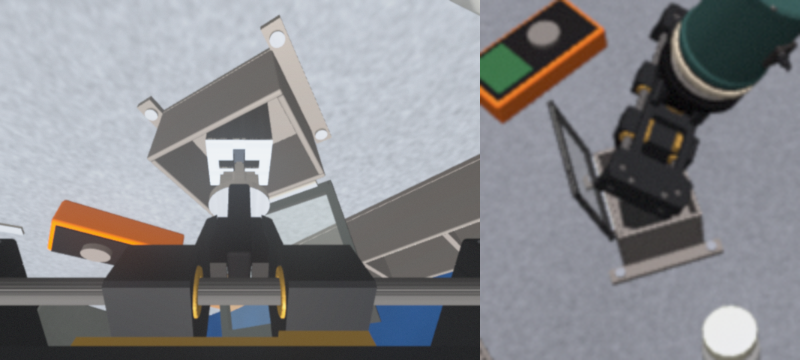

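The key hangs above the socket, aligned with the cross (both at column 239), and the hand is clear of the open cover. I push in, watching the force.

```bash
python3 - <<'E'
from h import *
b=manip.state()["contact_force"]
base=.056+.051+KG
def at(dep,dx=0,dy=0,rate=.03):
    t,_=tilted(PS,[S[0]+dx,S[1]+dy,base-dep]);manip.move_linear(t,rate=rate);manip.dwell(.1);s=manip.state();return s["contact_force"]-b,s
for dep in(0,.004,.008,.012,.015,.018,.021,.023,.0235,.024,.0245,.025,.0255,.026,.0265,.027):
    f,s=at(dep);t,_=tilted(PS,[*S,base-dep]);print(dep,f.round(1),((s["tool_pos"]-t)*1e3).round(1))
    if (dep<.015 and f[2]>4) or f[2]>14 or np.hypot(*f[:2])>10: print("stop");break
print(s["clock"],s["gripper_width"])
E
```

```text
0 [-1.6 -0.5  0.8] [-0.  -0.  -0.1]
0.004 [-1.1 -0.9  0.7] [-0.  -0.  -0.1]
0.008 [-0.  -0.5  1.2] [-0.  -0.  -0.1]
0.012 [ 0.7 -1.2  0.9] [-0.1 -0.  -0.1]
0.015 [-0.2 -0.5 -0.1] [-0.  -0.  -0.1]
0.018 [ 0.7 -2.   2.9] [0.5 0.1 0.5]
0.021 [-0.1 -1.7  4.7] [0.6 0.1 0.6]
0.023 [ 0.3 -1.2  6.4] [0.6 0.1 0.6]
0.0235 [ 0.4 -1.2  6.8] [0.6 0.1 0.6]
0.024 [ 0.2 -0.9  7.6] [0.6 0.1 0.7]
0.0245 [-0.2 -1.2  8.1] [0.7 0.1 0.8]
0.025 [-1.7  0.4 10.4] [0.8 0.1 1.3]
0.0255 [-3.7  0.7 13.7] [0.8 0.  1.8]
0.026 [-6.1  0.7 17.1] [0.8 0.  2.3]
stop
35.45 0.011932877445652698
```

The mesh is confirmed: the key went in freely to 15 mm, then the spring ramped up, and a sharp knee at about 24.6 mm marks the collar meeting the block. It is now pressed at 17 N. I make a quick numeric check of the cover and tool, then hand in.

```bash
python3 - <<'E'
from h import *
a=np.radians(-16.7);u=np.array([np.cos(a),np.sin(a)]);v=np.array([-u[1],u[0]]);H=np.array([.5873,.0496])+.094*u
for n in("top","scene"):
    W=cloud(cap(n));d=W[...,:2]-H;x=d@u;y=d@v;m=(x>.002)&(x<.05)&(abs(y)<.055)&(W[...,2]>.08)&(W[...,2]<.17)
    if m.sum()>20:print(n,m.sum(),"cover angle",np.degrees(np.median(np.arctan2(W[m][:,2]-.06,-x[m]))))
    t=(np.hypot(W[...,0]-.433,W[...,1]+.304)<.06)&(W[...,2]>.018)&(W[...,2]<.035)
    if t.sum()>20:print("tool",cv2.minAreaRect(W[t][:,:2].astype(np.float32)))
s=manip.state();print(s["contact_force"],s["clock"],s["gripper_width"])
print(order.close_job())
E
```

```text
top 1362 cover angle 101.40850729714188
tool ((0.4331774115562439, -0.3017933666706085), (0.09383465349674225, 0.02611326240003109), 21.20209503173828)
scene 658 cover angle 103.41391348187356
tool ((0.4354810118675232, -0.30349594354629517), (0.09281249344348907, 0.027791088446974754), 20.066831588745117)
[-5.27113356  1.62558065 15.72237826] 35.55 0.011608002043813036
the job is handed in; nothing more can be done
None
```

The job is handed in: the cover stands open at about 102°, the pry tool is back where it lay on the bench, and the key is meshed and held fully home with about 16 N of push, at 35.6 s on the robot's clock.

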